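Tidy the endoscopy side table

ROBOT

A 6-joint arm with a two-finger parallel gripper is mounted at the origin on the work surface. World frame = base frame: x ahead of the robot, y to its left, z up, the work surface at z = 0. Lengths are in m, angles in rad, forces in N, time in s.
With the tool pointing down it reaches from about 0.275 to 0.825 m from the base axis. Payload 5.2 kg.
Tool frame: the origin (TCP) lies midway between the tips of the shut fingers; the grasp point (between the pads) lies behind it (arm.grasp_offset is the z of the grasp point in the tool frame, in m); z points along the fingers, y is the line along which they close (so a half turn about z gives the same grasp; the last joint's range is limited). The gripper opens to 93 mm and grips with 3 to 60 N. Pads are 15 mm wide; open, the fingers measure 128 mm over their backs; the gripper's body (75 mm by 188 mm) begins 65 mm behind the grasp point.
Start: joints at [-1.345, 0.259, 1.535, -0, 1.348, -0.203], TCP at [0.229, -0.5, 0.219] pointing down, gripper open.
Joint ranges: [-3.14, 3.14], [-0.91, 2.08], [0.19, 2.58], [-1.22, 4.36], [0.22, 2.71], [-3.12, 3.12]. Speed limits (rad/s): [2.57, 2.57, 3.14, 3.14, 3.14, 3.14].

INTERFACE

Orientations are given as a unit quaternion [w, x, y, z].
In Python, from station import arm, solver, vision, workorder gives the robot as it stands. Calls block until the motion is done:
- arm.movep(position, orientation): joint-space move of the TCP to a pose.
- arm.move_straight(position, vel=0.15, attitude=None): straight line of the TCP; attitude=None keeps the orientation; vel is the mean speed in m/s.
- arm.movej(angles): joint-space move.
- arm.move_gripper(opening, newtons=None): finger opening in m; newtons is the grip in N (None keeps the last); returns when the fingers have stopped.
- arm.pause(seconds).
- solver.inverse_kinematics(position, orientation): joint angles nearest the present ones, or None.
- arm.state(): the state.
- vision.capture(name): name is "scene" or "side" or "wrist"; returns the picture (400x640x3 uint8, red, green, blue); there is no depth.
- vision.get_calibration(name): a dict with "K" (3x3 intrinsics, pixels), "world_from_camera" (4x4, takes a point from camera to world coordinates); the wrist camera has in their place "tool_from_camera" (4x4, takes a point from camera to tool coordinates, whose origin is the TCP and whose axes are the flange's). Camera axes: x right, y down, z forward; pixel columns grow to the right and rows downward; lengths in m; the calibration is good to about 2 mm. A picture is of the moment at which its call begins: read the wrist's pose just before it. get_calibration takes no time and is no camera call.
A pose or a line that the arm cannot do raises arm.Unreachable and nothing moves.
- workorder.sign_off(): hands the job in; it is judged then, once.
Trained networks look in the newest picture that a camera, given by its name, has taken for a name from the list of things; names that differ only in an ending like _2 or _b are one class to them, and where a whole thing is asked for, a point or a joint stands for the part that bears it (a point fixed in the world has none). Each returns a list of dicts, best first, with "p" (0 to 1); they miss things now and then, are a little off and sometimes report something else, mostly with a low value. They report only what shows in the picture. A call takes as long as a camera call.
- vision.boxes_of(camera, query): "at" ([x, y, z] in m, in the coordinates of the camera as it stood for that picture, good to about 4 mm: the middle of the surface that is visible of it).
- vision.landmark_of(camera, query): "at" ([x, y, z] in m, in the coordinates of the camera as it stood for that picture, good to about 4 mm: a listed point, or the origin of a listed thing).
The state is a dict: "t": time; "joint_positions": joint angles; "dq": joint speeds; "joint_efforts": joint torques, N m; "eef_pos": TCP position; "ee_rot": TCP orientation; "force": force on the tool from outside, world axes, zero at the start; "moment": the same for the moment, N m; "gripper_width": finger opening in m; "grip_force": force on a finger pad.
Only numpy, scipy, OpenCV 4.12 (cv2) and the standard library are available. Lean on these libraries where they do the work, as an engineer would, in place of code of your own. Each camera call takes 0.05 s, during which the arm holds its last target. There are 200 camera calls.

TASK

Clear the side table after the examination: stand the two specimen containers upright in the bays of the white carrier that fit them (the wide pot in the wide bay, the slim vial in the narrow bay), put both bite blocks into the round steel basin, and lay the remote handset lengthwise on the sloped stand, screen outward, resting down against its bottom lip. Keep the specimen containers upright all the time and do not disturb the disinfectant bottle.

Things in the scene. Friction and masses are not known exactly. Their poses are not given: they have to be found in the camera images.
- pot: Wide specimen pot: upright translucent whitish cylinder with a paper label band and a white screw cap. 54 mm diameter, 60 mm tall (the cap is the top 16 mm; the body below is 52 mm in diameter), about 90 g. Origin: centre of its underside, z up. Stands on the table at the start.
- vial: Slim specimen vial: upright translucent whitish cylinder with a paper label band and a white screw cap. 30 mm diameter, 60 mm tall (cap the top 14 mm; body 28 mm in diameter), about 35 g. Origin: centre of its underside, z up. Stands on the table at the start.
- block_a: Endoscopy bite block of blue plastic, lying flange down: an oval flange 64 mm (its x) by 36 mm (its y), 5 mm thick, with an upright round tube on its middle, 28 mm outer diameter, reaching to 32 mm above the underside. About 30 g. Origin: centre of the flange's underside, z up along the tube. Grip it by the tube, above the flange.
- block_b: A second bite block, identical to block_a.
- handset: Remote handset: a flat white slab, 120 mm long (its x), 52 mm wide (its y), 20 mm thick (its z), with a dark screen and grey keys on its upper face. About 140 g. Lies on the table screen up at the start. Origin: centre of its underside, z out of the screen. On the stand either end may be the lower one.
- basin: Round steel basin, fixed: 156 mm across the rim, 148 mm at the foot, 36 mm high, wall and floor 3 mm. Origin: centre of its underside, z up.
- carrier: White plastic tray, fixed, with two open bays side by side; footprint 86 (x) by 141 mm (y), floor 4 mm thick, walls up to 26 mm above the table. Wide bay: 76 by 76 mm inside, centre x 0, y +30 mm. Narrow bay: 50 (x) by 53 mm (y) inside, centre x 0, y -39.5 mm. Origin: centre of the underside, z up.
- stand: Aluminium stand, fixed, foot 120 (x) x 90 mm. Plate 44 mm wide, 110 long, rising at 40 deg towards its +x; lip 14 mm high, 5 thick, at the low end (-x, roughly facing the robot). Plate's upper face meets the lip at x -50, z 20 mm; top end x +34, z 91. A handset let go on it slides down; seated on the lip, its underside's centre is at x -4, y 0, z 59. Origin: centre of foot's underside, z up.
- bottle: Bystander: white disinfectant bottle with a blue cap, 64 mm diameter, 170 mm tall, standing among the work; leave it alone. Origin: centre of its underside, z up.

How it is judged:
At the end, for the whole second after the job is handed in: Pot in the wide bay, vial in the narrow one, upright on the floor (15 mm, 7 deg); both bite blocks in the basin (centres within 65 mm of its axis, below 45 mm); handset lengthwise on the stand, screen outward, within 9 mm of seated on the lip, 18 mm sideways, 14 deg; all at rest (x of pot in the frame of carrier between -0.015 and 0.015 m and y of pot in the frame of carrier between 0.015 and 0.045 m and z of pot in the frame of carrier between 0 and 0.01 m and angle between each of pot, vial's own z axis and vertical below 0.12 rad and linear speed of each of pot, vial, block_a, block_b, handset below 0.02 m/s and x of vial in the frame of carrier between -0.015 and 0.015 m and y of vial in the frame of carrier between -0.0545 and -0.0245 m and z of vial in the frame of carrier between 0 and 0.01 m and horizontal distance between each of block_a, block_b and basin below 0.065 m and z of block_a in the frame of basin between -0.002 and 0.045 m and z of block_b in the frame of basin between -0.002 and 0.045 m and x of handset in the frame of stand between -0.013 and 0.006 m and y of handset in the frame of stand between -0.018 and 0.018 m and z of handset in the frame of stand between 0.05 and 0.068 m and angle between handset's own z axis and vertical between 0.58 and 0.82 rad and angle between the y axis of handset and the y axis of stand, either way round below 0.25 rad); the robot touches nothing.
It fails at once if the disinfectant bottle is moved more than 30 mm (distance of bottle from where it was at the start of the episode above 0.03 m).
It fails at once if a specimen container is tipped more than 40 degrees (angle between any of pot, vial's own z axis and vertical above 0.7 rad).
It also fails if it takes over 122 s, if anything falls off the work surface, if the arm or the gripper's body presses on something with over 40 N, if the wrist force passes 120 N, or if a joint passes its speed limit or range.

## Working session

There is one attempt and no reset: what is moved stays moved. The work goes in short steps, each a Python script; the robot and the scene stay as the last script left them, time stands still between calls to the robot, and variables do not carry over. Pictures are saved under pics/ and viewed, at most 14 in all, crops included, and the job is handed in when it is done.

```bash
ls; mkdir -p pics; cat > h.py <<'E'
import numpy as np, cv2
from station import arm, solver, vision, workorder
from scipy.spatial.transform import Rotation as R
def T(c):
    k=vision.get_calibration(c)
    if c!='wrist': return np.array(k['world_from_camera'])
    s=arm.state(); q=s['ee_rot']; M=np.eye(4); M[:3,:3]=R.from_quat([q[1],q[2],q[3],q[0]]).as_matrix(); M[:3,3]=s['eef_pos']
    return M@np.array(k['tool_from_camera'])
def snap(c,f=None):
    M=T(c); im=vision.capture(c)
    if f: cv2.imwrite('pics/'+f,im[:,:,::-1])
    return M,im
def find(c,M,q,fn='landmark_of',n=3):
    return [(round(d['p'],2),np.round((M@np.r_[d['at'],1])[:3],4)) for d in getattr(vision,fn)(c,q)[:n]]
E
python3 - <<'E'
from h import *
print(arm.grasp_offset,arm.state()['ee_rot'])
for c in ('scene','side'):
    M,_=snap(c,c+'0.png'); print(c,M[:3,3])
    for q in 'pot vial block_a handset basin carrier stand bottle'.split(): print(q,find(c,M,q))
E
```

```text
pics
-0.0188 [-8.87726516e-04  9.77106975e-01  2.12746730e-01 -6.37824207e-06]
scene [0.98180666 0.44585206 0.60829321]
pot [(0.86, array([0.4333, 0.1418, 0.0011]))]
vial [(0.48, array([ 0.3592, -0.3005,  0.0023]))]
block_a [(0.78, array([0.3542, 0.2967, 0.0025])), (0.63, array([ 0.4343, -0.1463,  0.0051]))]
handset []
basin [(0.56, array([ 0.5476,  0.3511, -0.001 ]))]
carrier [(0.76, array([0.6369, 0.0109, 0.0019]))]
stand [(0.91, array([ 0.5225, -0.3529, -0.0046])), (0.71, array([ 0.4459,  0.0041, -0.0005]))]
bottle [(0.74, array([0.6819, 0.1881, 0.    ]))]
side [0.2254681  0.60954203 0.59128847]
pot [(0.98, array([0.4402, 0.141 , 0.0036]))]
vial [(0.73, array([ 0.3603, -0.3045, -0.0006]))]
block_a [(0.97, array([0.3512, 0.296 , 0.0024])), (0.65, array([ 0.4358, -0.1473,  0.0028]))]
handset [(0.57, array([ 0.4466, -0.0008,  0.0028]))]
basin [(0.88, array([0.5464, 0.3507, 0.0047]))]
carrier [(0.75, array([0.6391, 0.0017, 0.0018]))]
stand [(0.67, array([ 0.5214, -0.3519,  0.0017]))]
bottle [(0.77, array([0.6792, 0.1882, 0.002 ]))]
```

View pics/scene0.png

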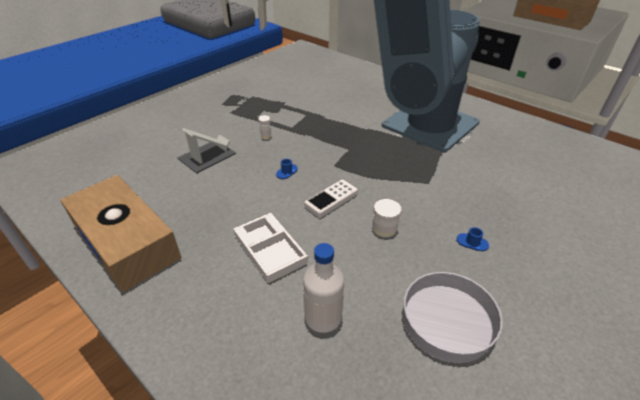

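View pics/side0.png

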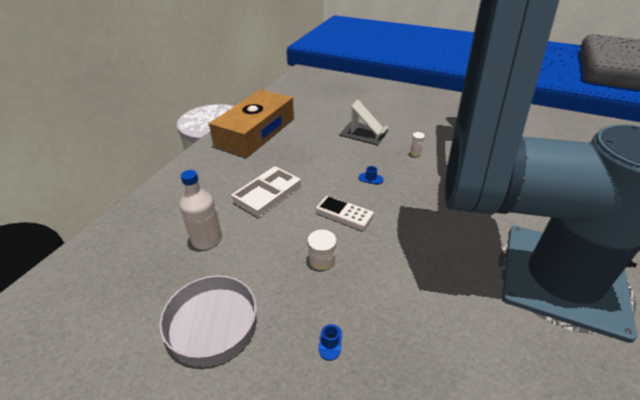

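The table is laid out as described, plus a wooden box beyond the carrier and stand. In the scene image: carrier (270,245), handset (331,197), stand (207,147), vial (265,127), blocks (287,168) and (473,239), pot (386,219), basin (451,316), bottle (323,290). Next I'll take overhead wrist views to get the yaws.

```bash
cat >> h.py <<'E'
def q(a): return [0,np.cos(a/2),np.sin(a/2),0]
def ortho(M,im,c,cx,cy,w=0.4,z=0.0,n=600):
    """metric top view: pixel(u right = -y, v down = -x), centre cx,cy at height z"""
    K=np.array(vision.get_calibration(c)['K']); s=w/n
    A=np.array([[0,-s,cx+w/2],[-s,0,cy+w/2],[0,0,z],[0,0,1]])
    P=K@np.linalg.inv(M)[:3]@A
    return cv2.warpPerspective(im,P,(n,n),flags=cv2.INTER_LINEAR|cv2.WARP_INVERSE_MAP)
E
python3 - <<'E'
from h import *
print(np.round(vision.get_calibration('wrist')['tool_from_camera'],3), vision.get_calibration('wrist')['K'])
for i,(x,y) in enumerate([(0.40,-0.27),(0.48,0.0),(.42,.25)]):
    arm.movep([x,y,0.36],q(np.pi/2+np.arctan2(y,x)))
    M,im=snap('wrist',f'w{i}.png'); print(i,M[:3,3],arm.state()['t'])
    np.savez(f'w{i}.npz',M=M,im=im)
    for n in 'pot vial block_a handset basin carrier stand bottle'.split(): print(n,find('wrist',M,n))
def save(i,*a):
    d=np.load(f'w{i}.npz'); return ortho(d['M'],d['im'],'wrist',*a)
a=save(0,.45,-.25,.4,0,400);b=save(1,.53,0.03,.4,.0,400)
cv2.imwrite('pics/o.png',np.hstack([a,b])[:,:,::-1])
E
```

```text
[[-0.    -0.97  -0.243  0.066]
 [ 1.     0.    -0.    -0.001]
 [ 0.    -0.243  0.97  -0.165]
 [ 0.     0.     0.     1.   ]] [[360.58012067   0.         324.94672237]
 [  0.         360.58012067 201.90914272]
 [  0.           0.           1.        ]]
0 [ 0.43635574 -0.21433919  0.52440374] 2.1667
pot [(0.43, array([ 0.522 , -0.3547,  0.0015]))]
vial [(0.92, array([ 0.3554, -0.3053,  0.0027]))]
block_a [(0.92, array([ 0.432 , -0.1448, -0.0095]))]
handset []
basin [(0.52, array([ 3.585e-01, -3.044e-01,  1.000e-04]))]
carrier []
stand [(0.86, array([ 0.5261, -0.3534, -0.001 ]))]
bottle []
1 [0.4792314  0.06716825 0.52514885] 3.7083
pot [(0.84, array([ 0.4374,  0.142 , -0.0008])), (0.56, array([ 0.5233, -0.3559,  0.0033]))]
vial []
block_a [(0.55, array([ 0.4345, -0.1448, -0.0061])), (0.41, array([ 0.3578, -0.3058, -0.001 ])), (0.29, array([0.445 , 0.0052, 0.0023]))]
handset []
basin []
carrier [(0.97, array([ 0.6414,  0.01  , -0.0008]))]
stand [(0.55, array([ 0.5232, -0.353 , -0.0023]))]
bottle [(0.77, array([ 0.6737,  0.1872, -0.0021]))]
2 [0.38529186 0.30793407 0.52511107] 5.1667
pot [(0.92, array([ 0.4388,  0.1432, -0.0018]))]
vial [(0.49, array([ 0.6421,  0.0079, -0.0023]))]
block_a [(0.87, array([ 0.352 ,  0.3016, -0.0008])), (0.74, array([ 0.4313, -0.1449, -0.0077]))]
handset [(0.56, array([ 0.4407,  0.0087, -0.0006]))]
basin [(0.82, array([ 5.465e-01,  3.527e-01, -1.000e-04]))]
carrier [(0.91, array([ 0.6422,  0.0083, -0.0032]))]
stand []
bottle []
```

View pics/o.png

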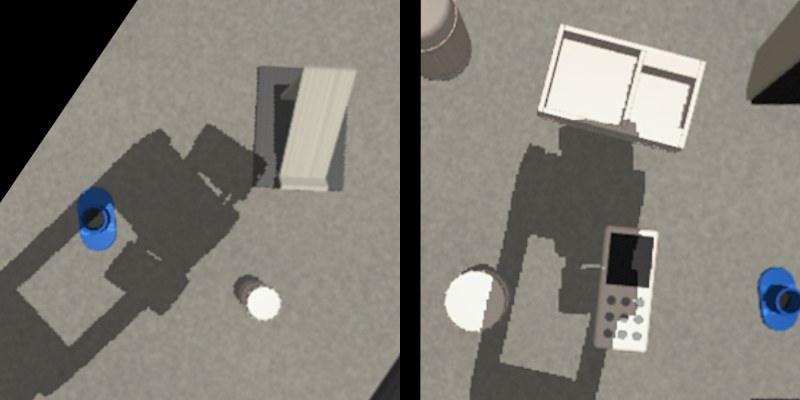

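The top views are 1 px = 1 mm:
- **Handset:** centred at about (626,289), yaw ≈ -0.11.
- **Carrier:** rim corners (561,25), (705,60), (683,149), (539,112), so yaw ≈ -0.25 and centre ≈ (0.637, 0.010).
- **Stand:** foot edges at u 255–344, v 66–189, so yaw ≈ -0.04.
- **Block_b:** long axis along x.

I'll move the pot and vial now.

```bash
cat >> h.py <<'E'
CAR=np.array([.638,.0095]); CY=-.25
def bay(y): return CAR+y*np.array([-np.sin(CY),np.cos(CY)])
def st(m=''):
    s=arm.state(); print(m,round(s['t'],1),np.round(s['eef_pos'],4),'w',round(s['gripper_width'],4),'gf',round(s['grip_force'],1),'F',np.round(s['force'],1))
def pick(xy,z,a,op,N,up=.14):
    arm.move_gripper(op); arm.movep([*xy,up],q(a)); arm.move_straight([*xy,z],.12)
    arm.move_gripper(0,N); st('grip'); arm.move_straight([*xy,up],.15); st('lift')
def place(xy,z,a,op,up=.14):
    arm.movep([*xy,up],q(a)); arm.move_straight([*xy,z+.02],.15); arm.move_straight([*xy,z],.04); st('down')
    arm.move_gripper(op); arm.move_straight([*xy,up],.15); st('out')
E
python3 - <<'E'
from h import *
a=np.pi/2
pick([.437,.143],.034,a+.2,.085,20)
place(bay(.030),.039,a,.075)
M,im=snap('wrist'); print(find('wrist',M,'pot'),find('wrist',M,'carrier'))
pick([.3575,-.3035],.034,a-.6,.06,15)
place(bay(-.0395),.039,a,.046)
arm.movep([.50,0.0,.36],q(a)); M,im=snap('wrist')
for n in ('pot','vial','carrier'): print(n,find('wrist',M,n))
o=ortho(M,im,'wrist',.60,0.0,.3,.026,400)
d=np.load('w2.npz'); o2=ortho(d['M'],d['im'],'wrist',.42,.30,.4,0,400)
cv2.imwrite('pics/o2.png',np.hstack([o,o2])[:,:,::-1])
E
```

```text
grip 8.6 [0.4371 0.143  0.0342] w 0.0537 gf 20.0 F [-0.7 -0.2  2.7]
lift 9.4 [0.4363 0.1429 0.1392] w 0.0541 gf 20.0 F [-0.5  0.6 -1. ]
down 11.7 [0.6454 0.0385 0.0387] w 0.0539 gf 20.0 F [ 0.5  0.6 -0.2]
out 13.1 [0.6448 0.0386 0.1391] w 0.0745 gf 0.0 F [-0.6 -0.7  0.3]
[(0.74, array([ 0.6466,  0.0399, -0.0013])), (0.39, array([0.4455, 0.0084, 0.0016]))] []
grip 17.0 [ 0.3576 -0.3036  0.0342] w 0.0296 gf 15.0 F [-0.2  0.5  1.8]
lift 17.9 [ 0.3571 -0.3029  0.1392] w 0.0293 gf 15.0 F [ 0.3  0.6 -0.4]
down 20.7 [ 0.6281 -0.0287  0.0388] w 0.0292 gf 15.0 F [-0.4  0.1 -0.3]
out 22.0 [ 0.6276 -0.0286  0.1391] w 0.0464 gf 0.0 F [-1.1  0.3 -0.4]
pot [(0.61, array([0.6474, 0.0394, 0.0019]))]
vial [(0.83, array([ 0.626 , -0.0303,  0.0039])), (0.49, array([ 0.6393,  0.009 , -0.0029]))]
carrier [(0.9, array([ 0.64  ,  0.0076, -0.0015]))]
```

View pics/o2.png

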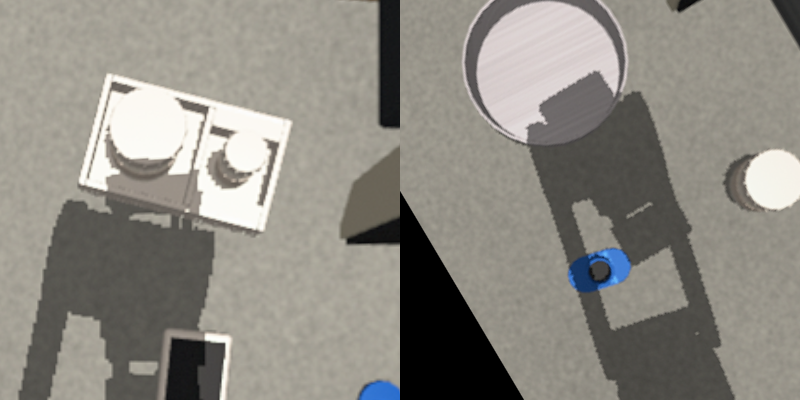

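Pot and vial both stand in their bays: cap centres at (147,125) and (247,153) inside the carrier rim. In the right panel block_a is at (600,270), with its long axis running (570,278)→(630,262). Next, the two blocks.

```bash
python3 - <<'E'
from h import *
h=np.pi/2; B=np.array([.546,.3515]); t=np.array([-np.sin(.57),np.cos(.57)])
pick([.433,-.145],.009,h,.06,20)
place(B-.029*t,.015,h+.57,.045)
pick([.352,.2985],.009,h+1.83,.06,20)
place(B+.029*t,.015,h+.57,.045)
arm.movep([.45,.27,.36],q(h+.5)); M,im=snap('wrist'); print(find('wrist',M,'block_a'),find('wrist',M,'basin'))
o=ortho(M,im,'wrist',.50,0.3,.4,0,400)
arm.movep([.42,-.24,.30],q(h+.6)); M,im=snap('wrist'); print(find('wrist',M,'stand'),find('wrist',M,'handset'))
# project stand model for a check
K=np.array(vision.get_calibration('wrist')['K'])
def draw(c,yaw):
    P=np.array([[x,y,0] for x,y in [(-.06,-.045),(.06,-.045),(.06,.045),(-.06,.045)]]+[(-.05,-.022,.02),(.034,-.022,.091),(.034,.022,.091),(-.05,.022,.02)])
    W=P@R.from_euler('z',yaw).as_matrix().T+[*c,0]
    p=(np.linalg.inv(M)@np.c_[W,np.ones(8)].T)[:3]; p=K@p; return (p[:2]/p[2]).T
im=im.copy(); p=draw((.5235,-.353),-.04)
cv2.polylines(im,[np.int32(p[:4])],True,(255,0,0)); cv2.polylines(im,[np.int32(p[4:])],True,(0,255,0))
np.savez('w3.npz',M=M)
i2=np.hstack([cv2.resize(o,(400,400)),im[:,120:520]])
cv2.imwrite('pics/o3.png',i2[:,:,::-1])
E
```

```text
grip 26.6 [ 0.433  -0.145   0.0091] w 0.0273 gf 20.0 F [-0.8 -0.   1.5]
lift 27.7 [ 0.4324 -0.1447  0.1392] w 0.027 gf 20.0 F [0.1 0.1 0.1]
down 30.9 [0.5616 0.3271 0.0148] w 0.0273 gf 20.0 F [ 0.2 -0.3 -1. ]
out 32.5 [0.5609 0.3268 0.1389] w 0.0448 gf 0.0 F [-0.6  0.8 -0.7]
grip 35.9 [0.3521 0.2986 0.0091] w 0.0267 gf 20.0 F [-0.6  0.3  2.5]
lift 36.9 [0.3514 0.2982 0.1392] w 0.0264 gf 20.0 F [-0.3  0.5  0.5]
down 39.6 [0.5303 0.3759 0.0148] w 0.0268 gf 20.0 F [ 0.2  0.6 -0.9]
out 41.1 [0.5297 0.3756 0.1389] w 0.0451 gf 0.0 F [ 0.4  0.4 -0.4]
[(0.81, array([ 0.5626,  0.3274, -0.0028]))] [(0.58, array([ 0.5484,  0.3564, -0.0024]))]
[(0.63, array([ 0.5221, -0.3543, -0.0006]))] [(0.89, array([ 0.4433,  0.0058, -0.0018]))]
```

View pics/o3.png

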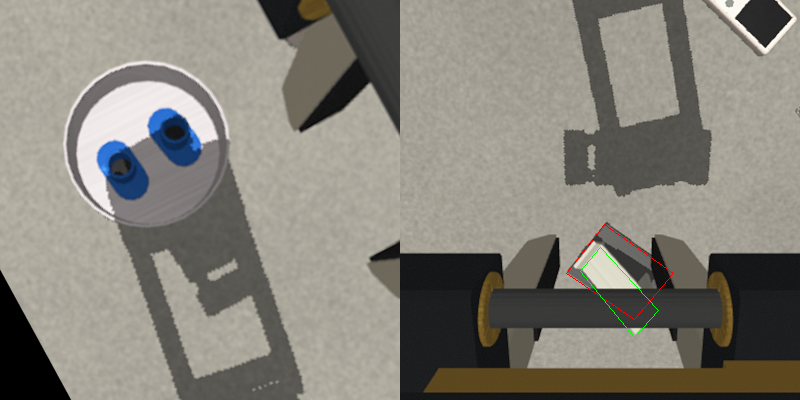

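Both blocks lie flat in the basin, with tubes at (122,165) and (174,130). The stand is partly hidden in this view, but its outline agrees with the model. I'll overlay the model on the earlier clear view (w0) for an exact check.

```bash
python3 - <<'E'
from h import *
d=np.load('w0.npz'); M=d['M']; K=np.array(vision.get_calibration('wrist')['K']); im=d['im']
P=np.array([[x,y,0.004] for x,y in [(-.06,-.045),(.06,-.045),(.06,.045),(-.06,.045)]]+[(-.05,-.022,.02),(.034,-.022,.091),(.034,.022,.091),(-.05,.022,.02)])
W=P@R.from_euler('z',-.04).as_matrix().T+[.5235,-.353,0]
p=K@(np.linalg.inv(M)@np.c_[W,np.ones(8)].T)[:3]; p=(p[:2]/p[2]).T; c=np.int32(p.mean(0)); print(c)
x0,y0=max(c[0]-70,0),max(c[1]-70,0); s=5
cr=cv2.resize(im[y0:y0+120,x0:x0+140],None,fx=s,fy=s).copy(); p=(p-[x0-.5,y0-.5])*s
cv2.polylines(cr,[np.int32(p[:4])],True,(255,0,0)); cv2.polylines(cr,[np.int32(p[4:])],True,(0,255,0))
cv2.imwrite('pics/o4.png',cr[:,:,::-1])
E
```

```text
[433 161]
```

View pics/o4.png

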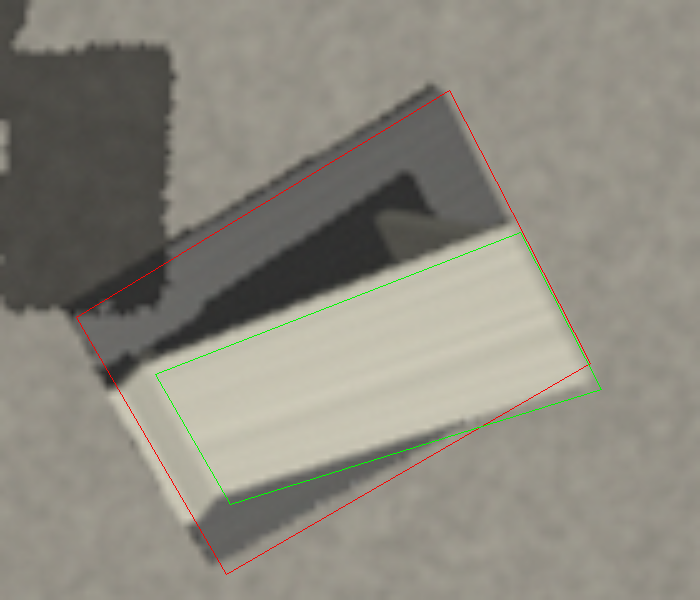

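The actual foot sits about (-2, +4) mm from the model in the stand frame, so I'll use (0.522, -0.3495). Next I'll check IK and place the handset.

```bash
python3 - <<'E'
from h import *
S=np.array([.522,-.3495,0]); Ry=R.from_euler('z',-.04)
tilt=Ry*R.from_euler('y',-40,degrees=True); n=tilt.apply([0,0,1]); u=tilt.apply([1,0,0])
qq=(tilt*R.from_euler('x',np.pi)).as_quat(); qt=[qq[3],*qq[:3]]
tcp=lambda up,nn: S+Ry.apply([-.004,0,.059])+u*up+n*(.004+nn)
for k in [(.006,.10),(.006,.003)]: print(np.round(solver.inverse_kinematics(tcp(*k),qt),2))
a=-.11
pick([.4425,.006],.004,a,.08,40,up=.2)
print(np.round(arm.state()['joint_positions'],2),np.round(solver.inverse_kinematics(tcp(.006,.1),qt),2))
arm.movep(tcp(.006,.10),qt); st('above')
arm.move_straight(tcp(.006,.02),.12); st('near')
M,im=snap('scene','p1.png'); cv2.imwrite('pics/p1c.png',cv2.resize(im[80:220,120:320,::-1],None,fx=3,fy=3))
E
```

```text
[-1.27  0.19  2.08  0.94  0.85 -0.3 ]
[-1.13  0.39  2.06  1.14  0.68 -0.45]
grip 49.8 [0.4426 0.0059 0.0041] w 0.0517 gf 40.0 F [-1.1  0.1  2.8]
lift 51.2 [0.4419 0.0061 0.1992] w 0.0515 gf 40.0 F [-0.2  0.6 -1. ]
[-0.24  0.08  1.81 -0.    1.26  1.44] [-1.27  0.19  2.08  0.94  0.85 -0.3 ]
above 52.8 [ 0.4561 -0.3461  0.1424] w 0.0517 gf 40.0 F [ 0.4  0.4 -1.1]
near 53.6 [ 0.5074 -0.3487  0.0815] w 0.0512 gf 40.0 F [ 0.1  0.7 -0.6]
```

View pics/p1c.png

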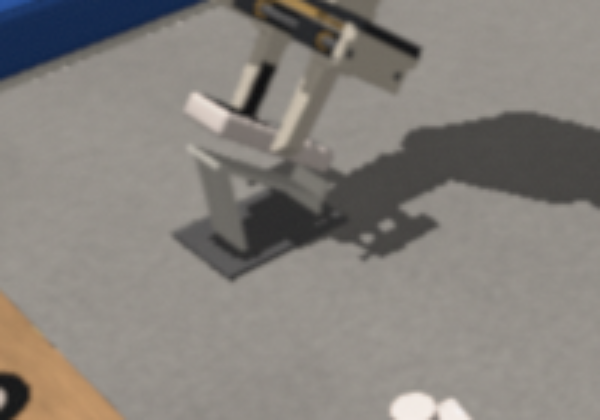

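The handset at (255,130) is parallel to the plate and just above it. I'll lower it and release.

```bash
python3 - <<'E'
from h import *
S=np.array([.522,-.3495,0]); Ry=R.from_euler('z',-.04)
tilt=Ry*R.from_euler('y',-40,degrees=True); n=tilt.apply([0,0,1]); u=tilt.apply([1,0,0])
tcp=lambda up,nn: S+Ry.apply([-.004,0,.059])+u*up+n*(.004+nn)
arm.move_straight(tcp(.006,.003),.03); st('at')
arm.move_gripper(.075); arm.pause(.5); arm.move_straight(tcp(.006,.10),.12); st('out')
arm.movep([.40,-.27,.36],q(np.pi/2+np.arctan2(-.27,.40)))
M,im=snap('wrist'); print(find('wrist',M,'handset'))
cv2.imwrite('pics/f1.png',ortho(M,im,'wrist',.5,-.3,.3,0,400)[:,:,::-1])
M,im=snap('scene','p2.png'); print(find('scene',M,'handset'))
c=cv2.resize(im[80:220,120:320],None,fx=3,fy=3); M,im=snap('side'); print(find('side',M,'handset'))
M,im0=snap('side'); c2=cv2.resize(im0[80:180,320:440],(504,420)); 
cv2.imwrite('pics/f2.png',np.hstack([cv2.resize(c,(400,280)),cv2.resize(c2,(336,280))])[:,:,::-1])
E
```

```text
at 54.4 [ 0.5181 -0.3492  0.0681] w 0.0516 gf 40.0 F [-0.3 -0.3 -0.7]
out 56.4 [ 0.4558 -0.3466  0.1422] w 0.0751 gf 0.0 F [-0.1  0.1 -0.1]
[(0.71, array([ 0.5187, -0.3486,  0.0574]))]
[(0.58, array([ 0.5221, -0.3504,  0.0591]))]
[(0.61, array([ 0.5221, -0.3492,  0.0616]))]
```

View pics/f1.png

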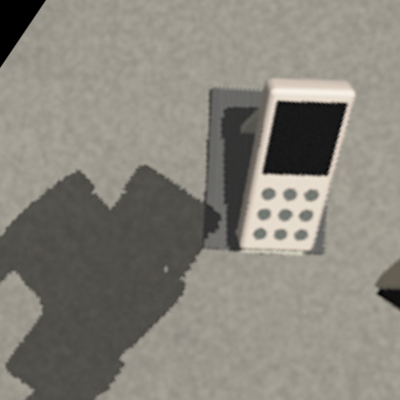

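View pics/f2.png

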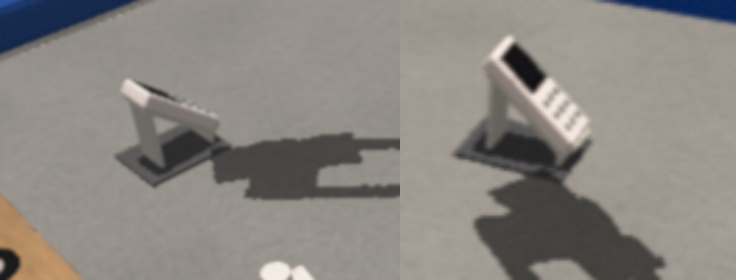

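The handset lies flat and lengthwise on the stand, screen outward. Its visible ends in the top view (v≈80 and v≈250) match the predicted seated pose (76 and 252), not one stuck 6 mm up the plate (about 66 and 245). I'll hand the job in.

```bash
python3 -c "
from h import *
st(); print(workorder.sign_off())"
```

```text
57.7 [ 0.3996 -0.2703  0.3589] w 0.0751 gf 0.0 F [-0.8 -0.   0.4]
the job is handed in; nothing more can be done
None
```

The job is handed in at about 58 s of the 122 s allowed: pot and vial upright in their bays, both bite blocks in the basin, handset seated on the stand and bottle not disturbed, by my camera checks; sign-off returned no verdict.

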